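Mount and clamp the drill guide on the cabinet-handle jig

TASK

Thread the drill-guide carriage onto the jig's dovetail rail from the rail's open end, slide it gently home against the stop without shifting the stop or jamming it, then tighten its side clamp knob clockwise until it is snug (clearly felt biting, but not overtightened). Let go and leave the other things on the counter alone.

Things in the scene. Friction and masses are not known exactly. Their poses are not given: they have to be found in the camera images.
- rail: Jig base fixed to the counter: dark steel plate 190 x 70 x 8 mm with an aluminium dovetail rail on a narrow neck. Origin on the counter under the rail's middle; x along the rail towards its open end (rail from x = -100 to +100 mm), z up. The far end (x = -100) is closed by an end plate. Dovetail head: 28 mm wide at z = 15 mm, 36 mm at its top (z = 22 mm). The plate ends at x = +80 mm.
- rail_end (a point): Middle of the rail's open end at top height: rail frame (100, 0, 22) mm. The last 12 mm of the rail taper as a lead-in, at the tip 3 mm lower and 4.5 mm narrower on each side.
- stop: Steel stop block astride the rail, 26 mm along it with a 16 mm wide nose (last 4 mm) towards the open end, 62 mm across, top 32.5 mm above the counter, set somewhere along the rail. It is held tight but must not be shifted. Origin at counter height under the tip of the nose; axes as the rail's.
- stop_face (a point): Middle of the stop's nose face towards the open end, at rail-top height (z = 22 mm), axes as the rail's (x towards the open end). The carriage's deck end comes to rest against it.
- carriage: Loose aluminium carriage, 0.4 kg. Origin: centre of its underside; x along its channel, z up. Deck 70 (x) x 66 (y) mm, z = 12 to 22 mm, over two undercut jaws (z = 0 to 12) with 1.2 mm play on each side of the rail. On the rail the deck rests on the rail's top: origin 10 mm above the counter; home, it is 35 mm from the stop face. Either end may go first.
- guide_block (a point): Centre of the top of the guide block on the deck: carriage frame (0, 0, 42) mm. The block is 40 mm (x) by 30 mm (y), z = 22 to 42 mm: the place to grip, fingers closing along x, tips just above the deck.
- knob_grip (a point): On the knob's upright axis, carriage frame (0, 50, 63) mm: where its wing is gripped. x along the wing, z up. Black wing 36 mm long, 10 mm thick, z = 46 to 72 mm above the carriage's underside, on a slim shaft over the clamp housing (36 mm wide, y = 33 to 64 mm, z = 0 to 22 mm) on the carriage's +y side, which faces the robot at the start.
- clamp_knob (a joint): Knob angle (rad): 0 slack, grows clockwise seen from above (tightening), starts at 0 to 0.1. It turns freely with 0.15 Nm of friction until the pad bites, with unknown wear anywhere from 0.4 to 1.2; from there the torque felt at the tool grows by 0.5 to 1 Nm per rad. Snug is 0.21 to 0.31 Nm above free turning (aim for 0.26); over 0.33 is too tight. Let go, it eases back slightly and holds.
- clamp_pad: Clamp pad hidden in the carriage's knob side, driven by the knob 7 mm per rad against a worn strip on the rail's neck. Its pose does not tell the force.
- pull_a: Steel bar cabinet pull, 140 mm, lying on the counter beyond the rail. Bystander.
- pull_b: Another such pull, lying on the robot's right. Bystander.
- mug: White mug, 80 mm wide, 92 mm tall. Bystander.
- screwdriver: Screwdriver, 210 mm. Bystander.
- tape_measure: Tape measure, 68 x 38 x 62 mm. Bystander.
- offcut: Oak offcut, 90 x 45 x 18 mm. Bystander.
- drill_sleeve: Steel sleeve, 28 mm wide, 32 mm tall. Bystander.
Not all that is in view belongs to the job. Leave any orange or purple look-alike of the carriage alone.

How it is judged:
By the outcome, as a careful person would: the job done as asked, in the order asked, and still so for the second after the job is handed in, with the robot touching nothing.
It also fails if it takes over 72 s, if anything falls off the work surface, if the arm or the gripper's body presses on something with over 40 N, if the wrist force passes 120 N, or if a joint passes its speed limit or range.

ROBOT

A 6-joint arm with a two-finger parallel gripper is mounted at the origin on the work surface. World frame = base frame: x ahead of the robot, y to its left, z up, the work surface at z = 0. Lengths are in mm, angles in degrees, forces in N, time in s.
With the tool pointing down it reaches from about 350 to 850 mm from the base axis. Payload 8.1 kg.
Tool frame: the origin (TCP) lies at the very end of the fingers, on their centre line; the grasp point (between the pads) lies 19 mm behind it; z points along the fingers, y is the line along which they close (so a half turn about z gives the same grasp; the last joint's range is limited). The gripper opens to 85 mm and grips with 20 to 120 N. Pads are 22 mm wide; open, the fingers measure 114 mm over their backs; the gripper's body (76 mm by 85 mm) begins 54 mm behind the grasp point. The pads swing forward as they close: fully open they stand 13 mm farther back than shut.
Start: joints at [63.919, 7.471, 85.268, -0, 87.261, -4.893], TCP at [216.836, 559.452, 197.392] pointing down, gripper open.
Joint ranges: [-169.43, 169.43], [-51.17, 129.36], [1.28, 143.12], [-76.62, 256.62], [0, 156.53], [-152.29, 152.29]. Speed limits (degrees/s): [136.94, 136.94, 159.86, 180, 180, 180].

INTERFACE

Orientations are given as [roll, pitch, yaw] about the fixed x, y, z axes, in that order (R = Rz(yaw) Ry(pitch) Rx(roll)).
In Python, from bench import sense, eyes, job, models gives the robot as it stands. The module is installed in compiled form; this text tells all that it offers.
- The arm moves only by the tool apply_moves, never from a script. Its argument "rows" is a list of rows, each a list of 6 numbers: the shift along the tool's x, y, z in mm, then the turn, a rotation vector about the tool's x, y, z in rad. In form: [[dx, dy, dz, rx, ry, rz], ...]. A call has exactly 5 rows; each row shifts and turns the commanded pose from where the row before left it, along the tool's axes as they then stand; what a row does not reach is not made up. A row lasts 1/8 s, in which the tool goes at most 62.5 mm and 10.7 degrees, less where a joint would pass 70% of its speed; a pose out of reach is approached as far as the arm can. A call is refused whole if a number of a shift passes 62.5 or a number of a turn 0.188, either way. A call with a gripper value outside its range is refused whole. "fingers" is the finger opening in mm, from 0 to 85.4, set as the call begins (left out, the last holds). The fingers move at their own pace and stop on an object; "grip_force" is the grip in N (left out, the last holds). Time passes only in rows, so rows that do not move let the fingers close, or fill a call up. It gives the time, the measured TCP pose, the force, the opening and the grip force at its end, in the units of the state.
- sense(): the state, without advancing time (a new reading comes with each control period).
- eyes.snapshot(name): name is "side" or "top"; returns (picture, depth): 400x640x3 uint8, red, green, blue; 400x640 float32, mm along the optical axis (not along the pixel's ray), 0 where there is no reading.
- eyes.get_calibration(name): a dict with "intrinsics" (3x3 intrinsics, pixels), "R" (3x3) and "t" (3): a world point X has camera coordinates R X + t. Camera axes: x right, y down, z forward; pixel columns grow to the right and rows downward; lengths in mm; the calibration is good to about 2 mm. A picture is of the moment at which its call begins. get_calibration takes no time and is no camera call.
- job.hand_in(): hands the job in; it is judged then, once.
Trained networks look in the newest picture that a camera, given by its name, has taken for a name from the list of things; names that differ only in an ending like _2 or _b are one class to them, and where a whole thing is asked for, a point or a joint stands for the part that bears it (a point fixed in the world has none). Each returns a list of dicts, best first, with "confidence" (0 to 1); they miss things now and then, are a little off and sometimes report something else, mostly with a low value. They report only what shows in the picture. A call takes as long as a camera call. They do not tell look-alikes from the thing itself.
- models.boxes_of(name, camera): "xyz" ([x, y, z] in mm, in world coordinates, good to about 4 mm: the middle of the surface that is visible of it).
- models.cut_out(name, camera): "pixels" (400x640 bool, what is visible of it).
- models.place_of(name, camera): "xyz" ([x, y, z] in mm, in world coordinates, good to about 4 mm: a listed point, or the origin of a listed thing).
The state is a dict: "time": time; "joint_pos": joint angles; "qd": joint speeds; "joint_efforts": joint torques, N m; "tool_pos": TCP position; "tcp_rot": TCP orientation; "ft_force": force on the tool from outside, world axes, zero at the start; "wrist_torque": the same for the moment, N m; "finger_gap": finger opening in mm; "grip_force": force on a finger pad.
Only numpy, scipy, OpenCV 4.12 (cv2) and the standard library are available. Lean on these libraries where they do the work, as an engineer would, in place of code of your own. Each camera call takes 0.05 s, during which the arm holds its last target. There are 200 camera calls.

## Working session

There is one attempt and no reset: what is moved stays moved. The work goes in short steps, Python scripts to look and compute and a tool call to move; the robot and the scene stay as the last step left them, time stands still between calls to the robot, and variables do not carry over. Pictures are saved under pics/ and viewed, at most 10 in all, crops included, and the job is handed in when it is done.

Besides the shell and the picture viewer there is one more tool, called after ">>>" by a JSON object that holds its "fn" and its "kwargs". apply_moves: Moves the arm, as the interface text tells. Its arguments: {"type":"object","properties":{"rows":{"type":"array"},"fingers":{"type":"number"},"grip_force":{"type":"number"}},"required":["rows"]}

```bash
mkdir -p pics
cat > h.py <<'E'
import numpy as np, cv2
from bench import sense, eyes, job, models
def cloud(name):
    p,d=eyes.snapshot(name); c=eyes.get_calibration(name)
    K=np.array(c["intrinsics"]);R=np.array(c["R"]);t=np.array(c["t"])
    v,u=np.mgrid[0:400,0:640]
    X=np.stack([(u-K[0,2])/K[0,0]*d,(v-K[1,2])/K[1,1]*d,d],-1)
    W=(X-t)@R
    W[d==0]=np.nan
    return p,d,W
def proj(name,X):
    c=eyes.get_calibration(name);q=np.array(c["intrinsics"])@(np.array(c["R"])@np.array(X,float)+np.array(c["t"]));return q[:2]/q[2]
def save(p,f): cv2.imwrite('pics/'+f,p[:,:,::-1])
E
python3 - <<'E'
from h import *
s=sense(); print(s)
for n in ("top","side"):
    p,d,W=cloud(n); save(p,n+'1.png'); c=eyes.get_calibration(n); print(n, np.round(-np.array(c['R']).T@np.array(c['t'])))
    for k in ("rail","rail_end","stop_face","carriage","guide_block","knob_grip"):
        for r in models.place_of(k,n)[:3]: print(n,k,round(r['confidence'],2),np.round(r['xyz'],1),np.round(proj(n,r['xyz'])))
E
```

```text
{'time': 0.0, 'joint_pos': array([ 6.39197197e+01,  7.51518002e+00,  8.53293457e+01, -6.77156463e-04,
        8.72625952e+01, -4.89401183e+00]), 'qd': array([ 0.11176792,  0.01454971, -0.00098144, -0.13020173, -0.08090592,
       -0.03893769]), 'joint_efforts': array([-1.24177050e-04, -5.69394565e+01, -5.00547266e+01, -1.25049073e-04,
        1.50518690e-02,  1.56270465e-05]), 'tool_pos': array([216.56011738, 558.89041452, 196.34311808]), 'tcp_rot': array([-1.79893212e+02, -8.46492312e-03,  1.58813757e+02]), 'ft_force': array([ 0.54135136,  0.42437823, -0.86218135]), 'wrist_torque': array([-0.00629499,  0.00212165, -0.00697638]), 'grip_force': 0.0, 'finger_gap': 85.64932470429495}
top [ 235.  -32. 1234.]
top rail_end 0.66 [577.4   5.1  20.9] [309. 174.]
top stop_face 0.69 [566.9  95.2  21.3] [276. 176.]
top stop_face 0.4 [ 444.2 -381.6   -1.3] [450. 229.]
top stop_face 0.23 [ 526.9 -222.3   40.4] [393. 193.]
top carriage 0.83 [ 293.1 -448.9    1.2] [477. 287.]
top carriage 0.71 [ 371.4 -290.7    3. ] [417. 254.]
top carriage 0.69 [ 526.7 -226.8    3. ] [393. 197.]
top guide_block 0.9
[... 409 characters left out ...]
+02  1.100e+02 -5.000e-01] [325. 180.]
side rail 0.21 [ 5.201e+02  3.747e+02 -4.000e-01] [286. 137.]
side rail_end 0.89 [575.9   6.   18.5] [339. 196.]
side stop_face 0.46 [569.   92.9  23.5] [327. 178.]
side carriage 0.85 [ 525.4 -224.4    2.6] [354. 256.]
side carriage 0.74 [ 296.4 -449.3    1.5] [310. 347.]
side carriage 0.72 [ 366.5 -110.5    3.4] [291. 243.]
side guide_block 0.88 [ 288.6 -446.    39.8] [307. 339.]
side guide_block 0.73 [ 368.6 -115.9   35.7] [292. 238.]
side guide_block 0.68 [ 525.4 -222.7   37.3] [355. 249.]
side knob_grip 0.68 [ 381.4 -239.6   65.7] [311. 261.]
side knob_grip 0.64 [ 416.9 -112.3   63.6] [307. 226.]
side knob_grip 0.6 [ 473.9 -210.9   66.9] [338. 244.]
```

Run:
```python
import cv2
for n,(x0,x1,y0,y1) in (("top",(230,510,150,330)),("side",(240,400,130,370))):
    p=cv2.imread(f'pics/{n}1.png')[y0:y1,x0:x1]; s=min(800/p.shape[1],600/p.shape[0]); print(n,s)
    cv2.imwrite(f'pics/{n}1c.png',cv2.resize(p,None,fx=s*.99,fy=s*.99,interpolation=cv2.INTER_CUBIC))
```

```text
top 2.857142857142857
side 2.5
```

View pics/top1.png

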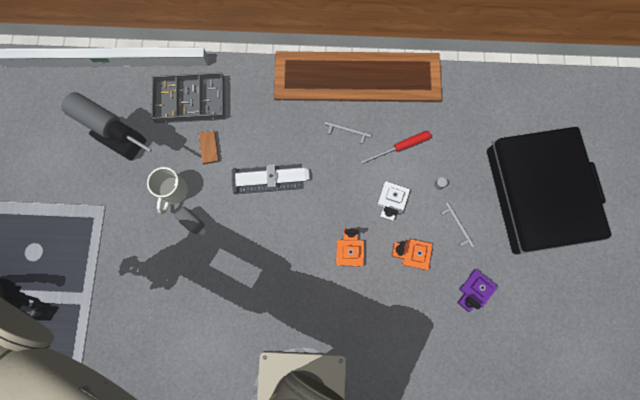

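View pics/top1c.png

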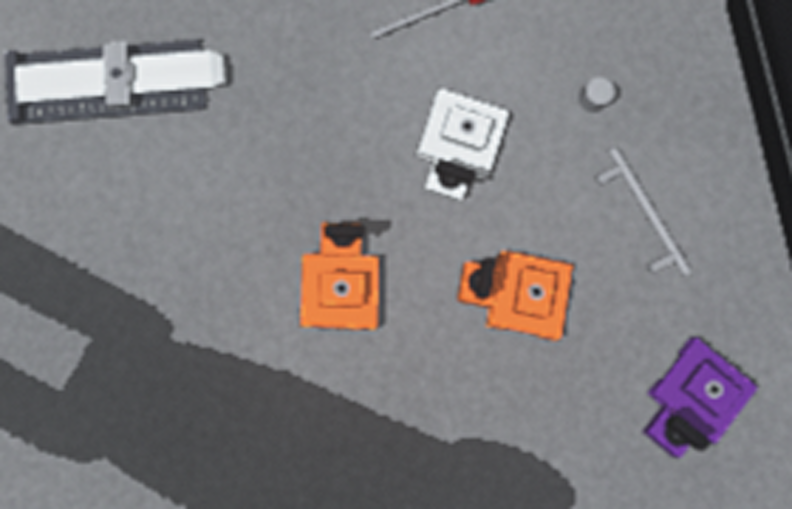

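The aluminium/white carriage is at top px (395,193). The look-alikes are orange at (350,250) and (418,253) and purple at (478,290). The aluminium-coloured one fits the description, and the enlarged crop confirms it, with its knob towards the robot. The rail runs from px (235,180) to (309,174), with the stop at (272,176). Next I measure them precisely.

```bash
cat >> h.py <<'E'
def band(W,c,r,z0,z1):
    m=(np.hypot(W[...,0]-c[0],W[...,1]-c[1])<r)&(W[...,2]>z0)&(W[...,2]<z1); return m
def rect(P): 
    (c,s,a)=cv2.minAreaRect(P[:,:2].astype(np.float32)); return np.round(c,1),np.round(s,1),round(a,1)
E
python3 - <<'E'
from h import *
for n in ("top","side"):
    p,d,W=cloud(n)
    for nm,c,r,z0,z1 in (("deck",(526,-226),62,15,29),("block",(526,-226),40,34,48),("knob",(474,-211),32,60,80),("rail",(570,98),125,17,27),("stop",(569,105),45,29,37),("plate",(570,98),125,4,12)):
        m=band(W,c,r,z0,z1); P=W[m]
        if len(P)<6: print(n,nm,len(P)); continue
        q=P.mean(0); ev=np.linalg.svd(P[:,:2]-q[:2],full_matrices=False)[2][0]
        print(n,nm,len(P),"mean",np.round(q,1),"medz",round(np.median(P[:,2]),1),rect(P),"pca",round(np.degrees(np.arctan2(ev[1],ev[0])),1))
    for k in ("rail_end","stop_face","guide_block","knob_grip","stop","carriage","clamp_knob"):
        for r in models.place_of(k,n): 
            if r['xyz'][0]>440 and r['xyz'][1]>-260: print(n,k,round(r['confidence'],2),np.round(r['xyz'],1))
E
```

```text
top deck 475 mean [ 518.6 -224.4   21.3] medz 21.2 (array([ 511.4, -223.4]), array([70.3, 94.1]), 72.9) pca 156.6
top block 171 mean [ 522.8 -226.7   40.9] medz 41.2 (array([ 523.5, -226.9]), array([40. , 30.7]), 73.1) pca -109.6
top knob 63 mean [ 474.9 -211.9   70.2] medz 71.0 (array([ 475.5, -212.3]), array([35.7, 10.5]), 70.1) pca -107.6
top rail 881 mean [562.3 116.8  21.5] medz 21.4 (array([566.1, 110.1]), array([ 69.4, 209.2]), 8.7) pca -82.6
top stop 167 mean [563.7 106.9  32.6] medz 32.7 (array([563.9, 105.5]), array([62.4, 24.9]), 5.4) pca -172.1
top plate 731 mean [560.2 111.    7.1] medz 7.0 (array([570.5,  99.8]), array([232.9, 231.2]), 40.6) pca -80.8
top rail_end 0.9 [577.2   4.1  23.3]
top stop_face 0.46 [563.9  92.2  20.7]
top guide_block 0.68 [ 528.1 -223.7   44.1]
top guide_block 0.47 [ 6.659e+02 -2.310e+02  2.000e-01]
top guide_block 0.3 [563.9  95.6  20.5]
top knob_grip 0.57 [ 5.228e+02  3.773e+02 -4.000e-01]
top knob_grip 0.5 [ 483.3 -214.1   62.1]
top stop 0.53 [564.   92.   -2.5]
top carriage 0.63 [ 522.8 -230.1    3.6]
top carriage 0.32 [577.6   2.7  24. ]Traceback (most recent call last):
  File "<stdin>", line 10, in <module>
ValueError: it knows: carriage, clamp_pad, drill_sleeve, guide_block, knob_grip, mug, offcut, pull, rail, rail_end, screwdriver, stop, stop_face, tape_measure
```

View pics/side1c.png

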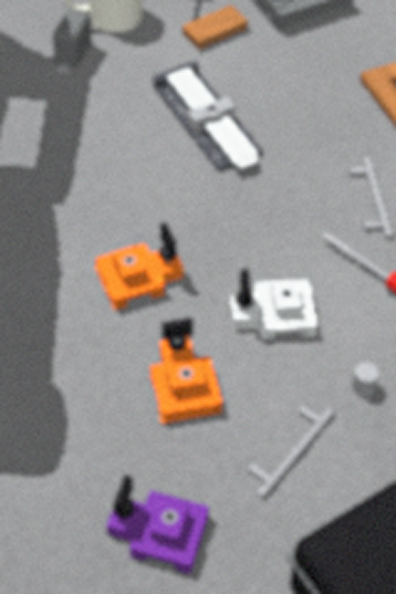

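The side crop shows the same layout: the aluminium carriage at side px ~(355,250), knob towards the robot, and the rail's open end at (339,196). Next I refine the poses from both views.

```bash
cat > fit.py <<'E'
from h import *
# rail: slices along approx axis; midline of bright top
for n in ("top","side"):
    p,d,W=cloud(n)
    br=p.min(-1)>150
    for nm,c,r,z0,z1 in (("block",(524,-226),40,34,48),("knob",(474,-211),32,58,80),("stop",(564,105),45,29,37)):
        P=W[band(W,c,r,z0,z1)]; print(n,nm,len(P),"mean",np.round(P.mean(0),1),"medz",round(np.median(P[:,2]),1),rect(P))
    m=band(W,(566,105),135,17,27)&br; P=W[m][:,:2]
    m2=band(W,(566,105),135,28,37); 
    ang=np.radians(-82)
    for it in range(3):
        ax=np.array([np.cos(ang),np.sin(ang)]);pr=np.array([-ax[1],ax[0]])
        o=np.array([566,105.]); s=(P-o)@ax; q=(P-o)@pr
        xs=[];ys=[];ws=[]
        for b in range(-90,90,8):
            k=(s>=b)&(s<b+8)
            if k.sum()>8 and abs(b+4)>22: xs.append(b+4);ys.append((q[k].max()+q[k].min())/2);ws.append(np.ptp(q[k]))
        f=np.polyfit(xs,ys,1); ang+=np.arctan(f[0])
    print(n,"rail yaw",round(np.degrees(ang),2),"mid at o",np.round(o+pr*f[1],1),"s range",s.min().round(1),s.max().round(1),"widths",np.round(ws,0),"z",round(np.median(W[m][:,2]),1), "res",np.round(np.array(ys)-np.polyval(f,xs),1))
    # deck: white pts z 15..29
    m=band(W,(524,-226),62,17,27); P=W[m]; a=np.radians(73.0); ax=np.array([np.cos(a),np.sin(a)]);pr=np.array([-ax[1],ax[0]])
    u=(P[:,:2]-[524,-226])@ax; v=(P[:,:2]-[524,-226])@pr
    k=abs(v)<25; k2=abs(u)<30
    print(n,"deck u",np.percentile(u[k],[1,99]).round(1),"v",np.percentile(v[k2],[1,99]).round(1))
    for k in ("rail_end","stop_face","guide_block","knob_grip","stop","carriage","rail"):
        for r in models.place_of(k,n): 
            if r['xyz'][0]>440 and r['xyz'][1]>-260 and r['confidence']>.4: print(n,k,round(r['confidence'],2),np.round(r['xyz'],1))
E
python3 fit.py
```

```text
top block 175 mean [ 522.6 -226.5   40.8] medz 40.6 (array([ 522.8, -226.9]), array([41. , 30.4]), 74.9)
top knob 66 mean [ 475.1 -211.6   69.4] medz 70.6 (array([ 475.4, -212.6]), array([35.8, 10.5]), 69.0)
top stop 162 mean [564.5 106.3  32.3] medz 32.4 (array([564.2, 105.6]), array([62.9, 24.9]), 6.6)
top rail yaw -82.83 mid at o [564.7 104.8] s range -102.2 98.7 widths [34. 33. 31. 32. 36. 35. 32. 31. 34. 32. 32. 35. 35. 32. 31. 36. 33.] z 21.3 res [ 0.4 -0.5  0.  -1.2  0.6 -0.5  0.6  0.3  0.3  0.7 -0.4  0.5  0.1  0.4
 -0.6 -0.4 -0.4]
top deck u [-35.5  33.8] v [-32.2  60. ]
top rail_end 0.74 [579.2   5.2  23.4]
top guide_block 0.75 [ 528.1 -225.9   42.4]
top knob_grip 0.67 [ 479.1 -211.7   64.6]
top stop 0.55 [567.5  91.    0.7]
top carriage 0.73 [ 524.7 -226.7   -1.6]
top rail 0.81 [571.1 105.2   1.3]
top rail 0.55 [521.2 378.6  -2.2]
side block 130 mean [ 524.3 -228.2   41.5] medz 41.7 (array([ 513.3, -224.3]), array([41.9, 56.4]), 72.4)
side knob 46 mean [ 476.7 -215.5   69.8] medz 70.8 (array([ 477.6, -214.1]), array([36.3, 10.2]), 72.3)
side stop 90 mean [565.1 104.8  32.7] medz 32.7 (array([566.1, 103.6]), array([62.3, 28.8]), 7.0)
side rail yaw -82.58 mid at o [567.9 105.3] s range -107.3 101.8 widths [27. 37. 28. 33. 34. 34. 33. 28. 35. 35. 33. 32. 38. 37. 31. 33. 31.] z 21.9 res [-1.7  1.5  1.5 -0.8 -0.7  0.7  0.7 -1.6 -0.8  0.8  1.3  0.9 -1.2 -0.3
  0.6 -1.3  0.5]
side deck u [-37.   33.8] v [-34.9  60.6]
side rail_end 0.77 [575.8   5.1  21.3]
side stop_face 0.56 [518.8 374.8  -1.9]
side stop_face 0.47 [565.6  90.7  20.5]
side guide_block 0.78 [ 525.6 -223.5   37. ]
side knob_grip 0.42 [ 477.7 -209.3   65.1]
side stop 0.69 [567.6  96.6   0.9]
side carriage 0.65 [ 523.8 -224.8    0.6]
side rail 0.81 [569.1 109.   -3.1]
```

>>> {"fn": "apply_moves", "kwargs": {"rows": [[-20,-22,0,0,0,0],[-38,-41.5,0,0,0,0],[-40,-43.5,0,0,0,0],[-40,-43.5,0,0,0,0],[-40,-43.5,0,0,0,0]]}}

```text
time: 2.48
tool_pos: [313.1, 312.6, 197.6]
tcp_rot: [180.0, 0.0, 158.8]
ft_force: [1.7, -1.1, -0.2]
finger_gap: 85.8
grip_force: 0.0
```

>>> {"fn": "apply_moves", "kwargs": {"rows": [[-40,-43.5,0,0,0,0],[-40,-43.5,0,0,0,0],[-40,-43.5,0,0,0,0],[-40,-43.5,0,0,0,0],[-40,-43.5,0,0,0,0]]}}

```text
time: 3.1
tool_pos: [421.1, 37.2, 197.9]
tcp_rot: [180.0, 0.1, 158.8]
ft_force: [1.6, 0.4, -0.1]
finger_gap: 85.2
grip_force: 0.0
```

>>> {"fn": "apply_moves", "kwargs": {"rows": [[-40,-43.5,0,0,0,0],[-40,-43.5,0,0,0,0],[-40,-43.5,0,0,0,0],[-40,-43.5,0,0,0,0],[-32,-36,0,0,0,0]]}}

```text
time: 3.72
tool_pos: [524.1, -228.4, 197.4]
tcp_rot: [-180.0, 0.0, 158.8]
ft_force: [0.9, 0.7, 1.0]
finger_gap: 85.6
grip_force: 0.0
```

```bash
cat > go.py <<'E'
import sys
from h import *
def go(x,y,z,yaw,s=None):
    s=s or sense(); p=s['tool_pos']; r,pi,ya=s['tcp_rot']
    d=np.array([x,y,z])-p; a=np.radians(ya)
    dx=d[0]*np.cos(a)+d[1]*np.sin(a); dy=d[0]*np.sin(a)-d[1]*np.cos(a)
    t=(ya-yaw+180)%360-180
    print("t",round(s['time'],2),"pos",p.round(1),"rot",np.round([r,pi,ya],2),"F",s['ft_force'].round(1),"T",s['wrist_torque'].round(3),"gap",round(s['finger_gap'],1),"g",round(s['grip_force'],1),"q",s['joint_pos'].round(0))
    print("tool d (current axes)",round(dx,1),round(dy,1),round(-d[2],1),"turn rad",round(np.radians(t),4))
    # axes after turn first
    a=np.radians(yaw); print("axes after turn: ",round(d[0]*np.cos(a)+d[1]*np.sin(a),1),round(d[0]*np.sin(a)-d[1]*np.cos(a),1))
if __name__=="__main__": go(*map(float,sys.argv[1:]))
E
python3 go.py 524 -227 26 163
```

```text
t 3.73 pos [ 524.1 -228.4  197.4] rot [-1.8000e+02  2.0000e-02  1.5875e+02] F [0.9 0.7 1. ] T [ 0.017 -0.032  0.033] gap 85.6 g 0.0 q [-29.   3.  90.   0.  87. -97.]
tool d (current axes) 0.6 1.3 171.4 turn rad -0.0741
axes after turn:  0.6 1.3
```

>>> {"fn": "apply_moves", "kwargs": {"rows": [[0.6,1.3,30,0,0,-0.074],[0,0,45,0,0,0],[0,0,45,0,0,0],[0,0,30,0,0,0],[0,0,14,0,0,0]], "fingers": 65}}

```text
time: 4.35
tool_pos: [522.3, -223.9, 31.2]
tcp_rot: [180.0, -0.2, 163.1]
ft_force: [0.5, 0.0, 0.3]
finger_gap: 65.2
grip_force: 0.0
```

>>> {"fn": "apply_moves", "kwargs": {"rows": [[0,0,5,0,0,0],[0,0,3,0,0,0],[0,0,0,0,0,0],[0,0,0,0,0,0],[0,0,0,0,0,0]]}}

```text
time: 4.97
tool_pos: [524.0, -224.8, 26.0]
tcp_rot: [-180.0, 0.1, 163.1]
ft_force: [-0.1, 0.5, 0.0]
finger_gap: 64.8
grip_force: 0.0
```

>>> {"fn": "apply_moves", "kwargs": {"rows": [[0,0,0,0,0,0],[0,0,0,0,0,0],[0,0,0,0,0,0],[0,0,0,0,0,0],[0,0,0,0,0,0]], "fingers": 30, "grip_force": 50}}

```text
time: 5.6
tool_pos: [523.5, -224.6, 25.4]
tcp_rot: [-180.0, -0.0, 163.1]
ft_force: [0.1, 0.5, 0.2]
finger_gap: 30.2
grip_force: 0.0
```

```bash
python3 go.py 524 -227 60 163
```

```text
t 5.6 pos [ 523.5 -224.6   25.4] rot [-1.8000e+02 -1.0000e-02  1.6305e+02] F [0.1 0.5 0.2] T [-0.062  0.018 -0.01 ] gap 30.2 g 0.0 q [ -28.   11.  100.   -0.   69. -101.]
tool d (current axes) -1.1 -2.2 -34.6 turn rad 0.0009
axes after turn:  -1.1 -2.2
```

Run:
```python
from h import *
ims=[]
for n,(u,v) in (("top",(395,193)),("side",(355,250))):
    p,d,W=cloud(n); c=p[v-45:v+45,u-45:u+45]; ims.append(cv2.resize(c,(400,400),interpolation=cv2.INTER_CUBIC))
    P=W[band(W,(524,-226),62,17,27)]; print(n,len(P),P.mean(0).round(1))
save(np.hstack(ims),'grasp.png'); s=sense(); print(s['finger_gap'],s['grip_force'],s['tool_pos'])
```

```text
top 128 [ 514.1 -225.1   21.2]
side 317 [ 512.3 -232.    22. ]
30.03652985966983 0.0 [ 523.55239649 -224.60603842   25.37501664]
```

View pics/grasp.png

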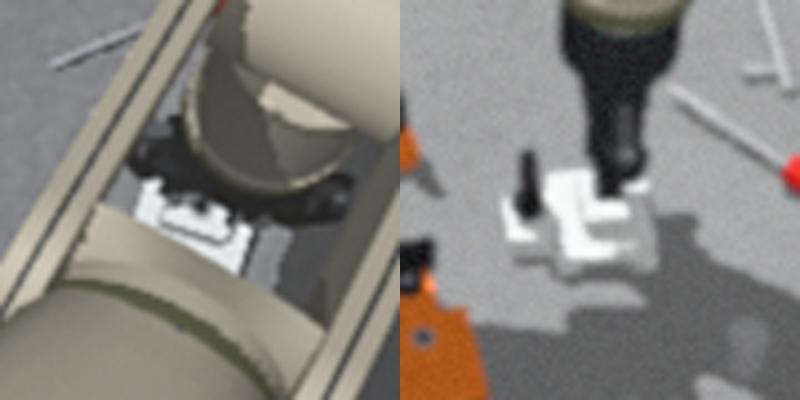

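Run:
```python
from h import *
for n in ("side","top"):
    p,d,W=cloud(n); a=np.radians(73); ax=np.array([np.cos(a),np.sin(a)]);pr=np.array([-ax[1],ax[0]])
    m=band(W,(524,-225),75,20,150); P=W[m]; col=p[m].max(-1)
    u=(P[:,:2]-[523.5,-224.6])@ax; v=(P[:,:2]-[523.5,-224.6])@pr
    dk=(col<90)&(v<25)
    print(n,"dark pts",dk.sum())
    for z in range(25,125,10):
        k=dk&(P[:,2]>=z)&(P[:,2]<z+10)
        if k.sum()>2: print(z,k.sum(),"u",u[k].min().round(1),u[k].max().round(1),"v",v[k].min().round(1),v[k].max().round(1))
    k=(P[:,2]>34)&(P[:,2]<48)&(col>130)
    if k.sum(): print("block",k.sum(),"u",u[k].min().round(1),u[k].max().round(1),"v",v[k].min().round(1),v[k].max().round(1),"z",P[k,2].mean().round(1))
```

```text
side dark pts 112
65 4 u 11.7 18.7 v 4.2 8.0
75 8 u -28.8 15.8 v -3.1 8.3
85 5 u -33.2 15.3 v -5.2 9.1
105 13 u -48.2 17.1 v -7.2 10.4
115 18 u -52.6 -17.4 v -14.4 13.5
block 79 u -23.7 18.3 v -17.6 58.6 z 41.1
top dark pts 173
35 6 u -2.9 2.3 v -5.1 1.1
75 6 u -24.4 27.0 v 6.6 12.2
95 8 u -33.9 26.1 v 6.1 13.8
105 43 u -48.7 45.4 v -3.3 14.9
115 34 u -48.4 46.4 v -4.9 13.0
block 87 u -22.2 17.8 v -4.0 15.6 z 40.9
```

Run:
```python
from h import *
p,d,W=cloud("side"); a=np.radians(73); ax=np.array([np.cos(a),np.sin(a)]);pr=np.array([-ax[1],ax[0]])
u=(W[...,:2]-[523.5,-224.6])@ax; v=(W[...,:2]-[523.5,-224.6])@pr
for r in range(222,262,2):
    print(r,' '.join(f"{u[r,c]:4.0f}/{v[r,c]:3.0f}/{W[r,c,2]:3.0f}/{p[r,c].mean():3.0f}" for c in range(350,364,2)))
```

```text
222  -24/ 26/190/ 96  -31/ 22/198/ 36  -30/ 16/196/ 31  -35/ 12/201/ 34  -36/  7/202/ 38  -35/  1/201/ 34  -35/ -4/200/ 36
224  129/ -5/  1/123  -16/ 18/172/ 32  -33/ 17/192/ 39  -35/ 12/194/ 34  -39/  7/198/ 34  -40/  2/199/ 32  -37/ -4/195/ 35
226  126/ -5/ -5/135  -17/ 18/165/ 50  -20/ 13/168/ 36  -27/  9/176/ 39  -36/  6/185/ 35  -38/  1/188/ 36  -39/ -5/188/ 31
228  114/ -3/ -0/147  -13/ 17/152/ 58  -20/ 13/159/ 30  -28/  9/168/ 32  -37/  5/179/ 45  -37/ -0/178/ 54  -40/ -5/182/ 45
230  106/ -2/ -1/156   20/  9/103/ 76  -21/ 12/152/ 32  -28/  8/159/ 32  -39/  5/172/ 51  -36/ -1/168/ 75  -37/ -6/169/ 55
232   99/ -1/ -1/162   16/ 10/ 99/ 89  -23/ 12/145/ 35  -29/  8/153/ 28  -45/  6/172/ 50  -41/ -1/166/ 72  -40/ -6/165/ 50
234   91/ -0/ -1/156   16/  9/ 90/ 83  -26/ 12/141/ 35  -19/  5/132/ 34  -16/ -1/127/ 56  -46/ -0/164/ 74  -45/ -6/162/ 60
236   81/  1/  1/159   16/  8/ 80/ 77  -24/ 11/129/ 34  -23/  5/127/ 41  -26/  0/131/ 47  -52/  1/163/ 69  -55/ -4/165/ 63
238   72/  2/  2/157   12/  9/ 77/ 74  -26/ 11/123/ 32  -46/ 10/148/ 49  -55/  6/159/ 55  -57/  1/161/ 92  -60/ -3/1
[... 659 characters left out ...]
  -22/  6/ 63/216  -28/  2/ 71/204  -29/ -4/ 71/203   -9/-14/ 45/183    7/-24/ 24/160
252    5/ 12/ 20/224  -13/  9/ 42/246  -11/  3/ 39/249  -14/ -2/ 42/251  -12/ -8/ 40/252  -14/-14/ 41/239   -0/-23/ 23/167
254   -2/ 13/ 19/234  -19/ 10/ 41/219  -20/  5/ 42/214  -22/ -1/ 43/198  -19/ -7/ 40/195  -20/-13/ 40/186  nan/nan/nan/162
256  -12/ 14/ 22/241  -21/ 10/ 34/174  -18/  3/ 30/161  -20/ -2/ 31/158  -22/ -8/ 34/154  -21/-14/ 32/158  -15/-21/ 23/161
258  -19/ 15/ 23/247  -21/  9/ 24/219  -17/  3/ 19/171  -17/ -3/ 18/169  -25/ -8/ 28/168  -25/-14/ 27/166  -23/-20/ 24/165
260  -27/ 16/ 23/249  -26/ 10/ 22/249  -26/  4/ 21/247  -28/ -2/ 22/241  -27/ -8/ 21/215  -29/-13/ 22/197  -30/-19/ 24/193
```

The view shows the fingertips at z≈65, above the block top at 41, though the reported TCP z is 25. The fingers closed on air, which matches the gap of 30 and zero grip force. I'll open, descend in checked steps, and re-measure the tips against the reported TCP.

>>> {"fn": "apply_moves", "kwargs": {"rows": [[0,0,0,0,0,0],[0,0,0,0,0,0],[0,0,5,0,0,0],[0,0,10,0,0,0],[0,0,5,0,0,0]], "fingers": 65}}

```text
time: 6.48
tool_pos: [522.8, -224.2, 4.0]
tcp_rot: [180.0, -0.1, 163.0]
ft_force: [-0.2, -0.9, -0.6]
finger_gap: 65.0
grip_force: 0.0
```

```bash
cat > tips.py <<'E'
from h import *
from go import go
import sys
p,d,W=cloud("side"); s=sense(); a=np.radians(s['tcp_rot'][2]-90); ax=np.array([np.cos(a),np.sin(a)]);pr=np.array([-ax[1],ax[0]])
o=s['tool_pos'][:2]
u=(W[...,:2]-o)@ax; v=(W[...,:2]-o)@pr
q=proj("side",[*o,45]).round().astype(int); print("px",q)
m=(p.mean(-1)<140)&(abs(v)<14)&(abs(u)<62)&(W[...,2]>8)&(W[...,2]<150)
for sgn in (-1,1):
    k=m&(u*sgn>8)
    z=W[...,2][k]; i=np.argsort(z)[:12]; print("side",sgn,[(round(a_),round(b),round(c)) for a_,b,c in zip(u[k][i],v[k][i],z[i])])
c=p[q[1]-45:q[1]+45,q[0]-45:q[0]+45]; save(cv2.resize(c,(500,500),interpolation=cv2.INTER_CUBIC),sys.argv[1])
go(524,-227,60,163,s)
E
python3 tips.py tips1.png
```

```text
px [354 248]
side -1 [(-32, 0, 9), (-37, 12, 11), (-34, -3, 11), (-36, 10, 14), (-37, 4, 15), (-39, 7, 18), (-39, 13, 19), (-21, 6, 38), (-40, 4, 49), (-37, 6, 49), (-34, 9, 50), (-45, 2, 55)]
side 1 [(35, -7, 42), (34, 5, 44), (34, 6, 49), (36, 9, 51), (42, 8, 54), (38, 9, 54), (30, 7, 59), (37, 6, 60), (32, 7, 61), (32, 7, 70), (30, 8, 78), (25, 14, 106)]
t 6.53 pos [ 522.5 -224.1    3.6] rot [ 1.7997e+02 -1.3000e-01  1.6305e+02] F [-0.4  0.2 -0.6] T [0.006 0.105 0.023] gap 65.1 g 0.0 q [ -28.   13.  100.   -0.   67. -101.]
tool d (current axes) -2.3 -2.4 -56.4 turn rad 0.0009
axes after turn:  -2.3 -2.4
```

View pics/tips1.png

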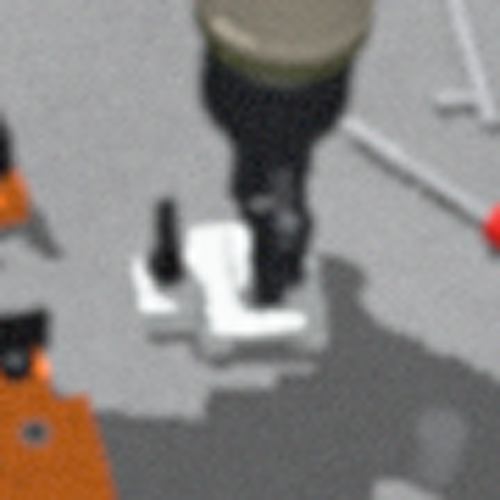

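The tips now show at z≈44 with reported z≈4, astride the block. The remaining drop is about 14 mm to sit just above the deck.

>>> {"fn": "apply_moves", "kwargs": {"rows": [[0,-1.5,4,0,0,0],[0,0,4,0,0,0],[0,0,3,0,0,0],[0,0,3,0,0,0],[0,0,0,0,0,0]]}}

```text
time: 7.15
tool_pos: [523.0, -225.9, -8.9]
tcp_rot: [180.0, -0.0, 163.1]
ft_force: [0.6, 0.1, 0.5]
finger_gap: 65.2
grip_force: 0.0
```

>>> {"fn": "apply_moves", "kwargs": {"rows": [[0,0,0,0,0,0],[0,0,0,0,0,0],[0,0,0,0,0,0],[0,0,0,0,0,0],[0,0,0,0,0,0]], "fingers": 30, "grip_force": 50}}

```text
time: 7.78
tool_pos: [523.6, -226.2, -8.1]
tcp_rot: [-180.0, 0.1, 163.0]
ft_force: [-0.2, 0.5, 5.9]
finger_gap: 38.9
grip_force: 52.9
```

```bash
python3 tips.py tips2.png
```

```text
px [355 248]
side -1 [(-31, -1, 9), (-31, 2, 10), (-33, -7, 12), (-34, -10, 13), (-35, -4, 14), (-23, -4, 23), (-24, -1, 24), (-24, 2, 25), (-25, 5, 31), (-29, -9, 35), (-25, 6, 35), (-30, -5, 37)]
side 1 [(22, 9, 47), (24, 9, 50), (24, 9, 54), (26, 9, 57), (22, 11, 70), (26, 10, 71), (23, 11, 79), (17, 13, 91), (12, 14, 102)]
t 7.83 pos [ 523.6 -226.3   -8.1] rot [-1.7999e+02  5.0000e-02  1.6305e+02] F [0.5 0.4 6. ] T [0.164 0.023 0.007] gap 38.4 g 52.9 q [ -29.   14.  100.    0.   65. -102.]
tool d (current axes) -0.6 -0.6 -68.1 turn rad 0.0009
axes after turn:  -0.6 -0.6
```

>>> {"fn": "apply_moves", "kwargs": {"rows": [[0,0,-4,0,0,0],[0,0,-8,0,0,-0.106],[0,0,-10,0,0,-0.106],[0,0,-10,0,0,-0.106],[0,0,-8,0,0,-0.106]]}}

```text
time: 8.45
tool_pos: [522.2, -225.6, 30.7]
tcp_rot: [179.9, -0.1, -172.5]
ft_force: [0.6, 0.5, -3.5]
finger_gap: 38.7
grip_force: 51.9
```

>>> {"fn": "apply_moves", "kwargs": {"rows": [[-10,20,0,0,0,0],[-20,42,0,0,0,0],[-20,45,0,0,0,0],[-20,42,0,0,0,0],[-14,26,0,0,0,0]]}}

```text
time: 9.07
tool_pos: [583.3, -39.4, 30.3]
tcp_rot: [179.9, -0.1, -172.6]
ft_force: [-0.4, -0.9, -4.1]
finger_gap: 38.6
grip_force: 51.9
```

>>> {"fn": "apply_moves", "kwargs": {"rows": [[0,0,0,0,0,0],[0,0,0,0,0,0],[0,0,0,0,0,0],[0,0,0,0,0,0],[0,0,0,0,0,0]]}}

```text
time: 9.7
tool_pos: [584.0, -42.3, 31.5]
tcp_rot: [-180.0, 0.0, -172.7]
ft_force: [0.7, -0.9, -4.1]
finger_gap: 38.7
grip_force: 51.9
```

```bash
cat > rel.py <<'E'
# carriage relative to rail, by camera
from h import *
from go import go
import sys
s=sense(); o=s['tool_pos'][:2]; yaw=np.radians(s['tcp_rot'][2]-90)
zo=float(sys.argv[1]) # expected underside height
for n in ("side","top"):
    p,d,W=cloud(n); br=p.min(-1)>130
    c=np.array([np.cos(yaw),np.sin(yaw)]); e=np.array([-c[1],c[0]])
    near=(np.hypot(W[...,0]-o[0],W[...,1]-o[1])<75)&br
    for nm,z0,z1 in (("deck",15,29),("block",36,48)):
        m=near&(W[...,2]>zo+z0)&(W[...,2]<zo+z1); P=W[m]
        if len(P)<10: print(n,nm,len(P)); continue
        u=(P[:,:2]-o)@c; v=(P[:,:2]-o)@e
        print(n,nm,len(P),"u",np.percentile(u,[1,99]).round(1),"v",np.percentile(v,[1,99]).round(1),"z",np.median(P[:,2]).round(1),"rect",rect(P))
        if nm=="deck":
            f=np.linalg.lstsq(np.c_[P[:,:2]-P[:,:2].mean(0),np.ones(len(P))],P[:,2],rcond=None)[0]; print("  tilt deg",np.degrees(f[:2]).round(2))
    m=(np.hypot(W[...,0]-o[0],W[...,1]-o[1])<90)&(W[...,2]>zo+55)&(W[...,2]<zo+80)&(p.max(-1)<90)&(((W[...,:2]-o)@e)>35)
    if m.sum()>5: print(n,"knob",m.sum(),W[m].mean(0).round(1),rect(W[m]))
    for k in ("carriage","guide_block","knob_grip","rail_end"):
        for r in models.place_of(k,n):
            if np.hypot(*(r['xyz'][:2]-o))<120 and r['confidence']>.4: print(n,k,round(r['confidence'],2),np.round(r['xyz'],1))
go(585,-42,0,187.3,s)
E
python3 rel.py 40
```

```text
side deck 243 u [-38.1  30.7] v [-34.3  62.3] z 61.6 rect (array([570.5, -44.3]), array([99. , 76.3]), 7.3)
  tilt deg [0.5  0.84]
side block 48 u [-29.4  22.3] v [-9.1 29.4] z 81.9 rect (array([576.6, -42.9]), array([51.5, 56.2]), 74.3)
side knob 30 [533.8 -53.1 105.5] (array([533.7, -52. ]), array([ 6.1, 32.8]), 0.9)
side guide_block 0.91 [587.3 -42.4  75.6]
side rail_end 0.83 [579.5   7.5  21.9]
top deck 194 u [-34.6  33.9] v [ 1.  32.6] z 61.3 rect (array([568. , -44.8]), array([72.9, 30.8]), 89.0)
  tilt deg [-2.02  0.47]
top block 58 u [-18.9  22.7] v [ 3.2 14.3] z 80.5 rect (array([575.3, -41.6]), array([11.5, 44.2]), 4.5)
top carriage 0.51 [586.1 -43.9  43.9]
top guide_block 0.58 [586.4 -43.   79.3]
top rail_end 0.79 [576.4   6.3  20.9]
t 9.7 pos [584.  -42.3  31.5] rot [-180.     0.  -172.7] F [ 0.7 -0.9 -4.1] T [ 0.02  -0.024  0.03 ] gap 38.7 g 51.9 q [  -9.   13.   97.   -0.   70. -106.]
tool d (current axes) -1.0 0.2 31.5 turn rad -0.0001
axes after turn:  -1.0 0.2
```

>>> {"fn": "apply_moves", "kwargs": {"rows": [[0,0,6,0,0,0],[0,0,8,0,0,0],[0,0,8,0,0,0],[0,0,5,0,0,0],[0,0,2,0,0,0]]}}

```text
time: 10.82
tool_pos: [583.7, -41.7, 1.7]
tcp_rot: [180.0, -0.1, -172.7]
ft_force: [-0.4, 0.6, -3.9]
finger_gap: 38.8
grip_force: 51.9
```

>>> {"fn": "apply_moves", "kwargs": {"rows": [[0,0,0,0,0,0],[0,2,0,0,0,0],[0,3,0,0,0,0],[0,2,0,0,0,0],[0,0,0,0,0,0]]}}

```text
time: 11.45
tool_pos: [583.2, -34.6, 2.5]
tcp_rot: [-180.0, 0.0, -172.6]
ft_force: [-0.3, 0.2, -4.1]
finger_gap: 38.7
grip_force: 51.9
```

```bash
python3 rel.py 11
```

```text
side deck 253 u [-39.2  65.5] v [-33.8  61.6] z 32.0 rect (array([569.3, -19.1]), array([ 98.7, 108.4]), 2.6)
  tilt deg [ 0.83 -1.26]
side block 48 u [-27.   23.5] v [-8.4 51.7] z 52.3 rect (array([566.4, -33. ]), array([47.6, 75.8]), 74.6)
side knob 32 [532.3 -41.9  77.1] (array([533.4, -40.2]), array([ 8.7, 37.3]), 3.4)
side carriage 0.96 [589.4 -34.8  10.7]
side guide_block 0.8 [584.7 -30.4  50.7]
side knob_grip 0.64 [535.2 -40.5  78.6]
side rail_end 0.69 [578.3   6.   18.3]
top deck 141 u [-35.3  51.1] v [-5.2 33.2] z 31.6 rect (array([570.6, -21. ]), array([103.5,  28.1]), 86.7)
  tilt deg [-1.62  0.2 ]
top block 58 u [-18.8  26.5] v [ 4.6 15. ] z 51.8 rect (array([572.5, -30.7]), array([11.3, 48.4]), 6.6)
top carriage 0.51 [584.2 -36.2   9.1]
top guide_block 0.46 [586.6 -36.   54.1]
top rail_end 0.61 [577.6   2.3  20.7]
t 11.45 pos [583.2 -34.6   2.5] rot [-1.8000e+02  1.0000e-02 -1.7264e+02] F [-0.3  0.2 -4.1] T [ 0.007 -0.075  0.013] gap 38.7 g 51.9 q [  -8.   15.   98.    0.   67. -106.]
tool d (current axes) -0.8 -7.6 2.5 turn rad 0.0011
axes after turn:  -0.8 -7.6
```

>>> {"fn": "apply_moves", "kwargs": {"rows": [[0,3,0,0,0,0],[0,3,0,0,0,0],[0,3,0,0,0,0],[0,2,0,0,0,0],[0,1,0,0,0,0]]}}

```text
time: 12.58
tool_pos: [581.6, -22.7, 2.4]
tcp_rot: [-180.0, 0.0, -172.6]
ft_force: [0.2, -0.2, -4.0]
finger_gap: 38.3
grip_force: 51.9
```

```bash
python3 go.py 585 -20 2.5 187.3
```

```text
t 12.57 pos [581.6 -22.7   2.4] rot [-180.      0.   -172.64] F [ 0.2 -0.2 -4. ] T [ 0.054 -0.018  0.041] gap 38.3 g 51.9 q [  -7.   15.   98.   -0.   67. -105.]
tool d (current axes) -3.7 2.3 -0.1 turn rad 0.001
axes after turn:  -3.7 2.3
```

No contact yet. I'll continue in small steps and watch the force.

>>> {"fn": "apply_moves", "kwargs": {"rows": [[0,1.5,0,0,0,0],[0,1.5,0,0,0,0],[0,1,0,0,0,0],[0,1,0,0,0,0],[0,0,0,0,0,0]]}}

```text
time: 13.2
tool_pos: [581.0, -17.9, 2.4]
tcp_rot: [180.0, -0.0, -172.6]
ft_force: [-0.9, -0.2, -3.5]
finger_gap: 38.7
grip_force: 51.9
```

```bash
python3 go.py 585 -20 2.5 187.3 | head -1
```

```text
t 13.2 pos [581.  -17.9   2.4] rot [ 180.     -0.   -172.65] F [-0.9 -0.2 -3.5] T [ 0.084 -0.061 -0.035] gap 38.7 g 51.9 q [  -7.   15.   98.    0.   67. -104.]
```

>>> {"fn": "apply_moves", "kwargs": {"rows": [[0,1,0,0,0,0],[0,1,0,0,0,0],[0,1,0,0,0,0],[0,1,0,0,0,0],[0,0,0,0,0,0]]}}

```text
time: 13.82
tool_pos: [580.3, -13.9, 2.3]
tcp_rot: [180.0, -0.0, -172.6]
ft_force: [-1.2, -0.7, -4.5]
finger_gap: 38.6
grip_force: 51.9
```

```bash
python3 go.py 585 -20 2.5 187.3 | head -1
```

```text
t 13.82 pos [580.3 -13.9   2.3] rot [ 1.7999e+02 -2.0000e-02 -1.7265e+02] F [-1.2 -0.7 -4.5] T [-0.03   0.097  0.053] gap 38.6 g 51.9 q [  -6.   15.   98.    0.   67. -104.]
```

>>> {"fn": "apply_moves", "kwargs": {"rows": [[0,1,0,0,0,0],[0,1.5,0,0,0,0],[0,1.5,0,0,0,0],[0,1.5,0,0,0,0],[0,0.5,0,0,0,0]]}}

```text
time: 14.45
tool_pos: [579.6, -7.9, 2.3]
tcp_rot: [-180.0, -0.0, -172.6]
ft_force: [-1.9, -1.4, -5.6]
finger_gap: 38.5
grip_force: 51.8
```

>>> {"fn": "apply_moves", "kwargs": {"rows": [[0,1,0,0,0,0],[0,1,0,0,0,0],[0,1,0,0,0,0],[0,1,0,0,0,0],[0,0,0,0,0,0]]}}

```text
time: 15.08
tool_pos: [579.0, -3.9, 2.3]
tcp_rot: [180.0, -0.0, -172.6]
ft_force: [-1.6, -1.3, -6.0]
finger_gap: 38.8
grip_force: 51.8
```

```bash
python3 go.py 585 -20 2.5 187.3 | head -1
```

```text
t 15.07 pos [579.   -3.9   2.3] rot [ 1.7999e+02 -2.0000e-02 -1.7265e+02] F [-1.6 -1.3 -6. ] T [-0.2    0.404  0.139] gap 38.8 g 51.8 q [  -5.   15.   99.    0.   67. -103.]
```

>>> {"fn": "apply_moves", "kwargs": {"rows": [[0.3,1,0.2,0,0,0],[0.2,1.5,0.2,0,0,0],[0,1.5,0,0,0,0],[0,1.5,0,0,0,0],[0,0.5,0,0,0,0]]}}

```text
time: 15.7
tool_pos: [578.3, 2.1, 2.2]
tcp_rot: [180.0, 0.0, -172.6]
ft_force: [0.6, 0.8, -2.8]
finger_gap: 38.7
grip_force: 51.9
```

```bash
python3 go.py 585 -20 2.5 187.3 | head -1
```

```text
t 15.7 pos [578.3   2.1   2.2] rot [ 1.8000e+02  4.0000e-02 -1.7265e+02] F [ 0.6  0.8 -2.8] T [-0.034 -0.014 -0.03 ] gap 38.7 g 51.9 q [  -5.   14.   99.    0.   67. -102.]
```

>>> {"fn": "apply_moves", "kwargs": {"rows": [[0.1,1.5,0,0,0,0],[0,2,0,0,0,0],[0,2,0,0,0,0],[0,2,0,0,0,0],[0,0.5,0,0,0,0]]}}

```text
time: 16.32
tool_pos: [576.8, 9.9, 2.0]
tcp_rot: [180.0, -0.0, -172.6]
ft_force: [0.4, 0.5, -4.4]
finger_gap: 38.7
grip_force: 51.9
```

```bash
python3 go.py 585 -20 2.5 187.3 | head -1
```

```text
t 16.32 pos [576.8   9.9   2. ] rot [ 180.     -0.   -172.64] F [ 0.4  0.5 -4.4] T [-0.004 -0.02  -0.006] gap 38.7 g 51.9 q [  -4.   14.   99.    0.   67. -101.]
```

>>> {"fn": "apply_moves", "kwargs": {"rows": [[0,3,0,0,0,0],[0,4,0,0,0,0],[0,4,0,0,0,0],[0,4,0,0,0,0],[0,2,0,0,0,0]]}}

```text
time: 16.95
tool_pos: [574.6, 27.0, 2.0]
tcp_rot: [-180.0, 0.0, -172.6]
ft_force: [0.4, -0.1, -3.4]
finger_gap: 38.7
grip_force: 51.9
```

```bash
python3 go.py 585 -20 2.5 187.3 | head -1
```

```text
t 16.95 pos [574.6  27.    2. ] rot [-180.      0.   -172.64] F [ 0.4 -0.1 -3.4] T [0.015 0.001 0.035] gap 38.7 g 51.9 q [  -2.   14.   99.   -0.   67. -100.]
```

>>> {"fn": "apply_moves", "kwargs": {"rows": [[0,3,0,0,0,0],[0,4,0,0,0,0],[0,4,0,0,0,0],[0,3,0,0,0,0],[0,2,0,0,0,0]]}}

```text
time: 17.58
tool_pos: [572.6, 42.7, 2.0]
tcp_rot: [-180.0, 0.0, -172.6]
ft_force: [0.3, -0.2, -3.6]
finger_gap: 38.8
grip_force: 51.9
```

```bash
python3 rel.py 10 | grep -v "place"
python3 - <<'E'
from h import *
for n in ("side","top"):
    p,d,W=cloud(n); P=W[band(W,(564,105),45,29,37)&(W[...,1]>82)]; print(n,"stop",len(P),P.mean(0).round(1),rect(P))
    for r in models.place_of("stop_face",n)[:2]: print(r['confidence'],r['xyz'])
E
```

```text
side deck 287 u [-39.5  71.1] v [-35.   61.1] z 31.8 rect (array([560.1,  58.1]), array([ 99.7, 114.3]), 3.7)
  tilt deg [0.14 0.6 ]
side block 43 u [-28.9  16.8] v [-9.  52.4] z 50.9 rect (array([549.2,  31.2]), array([67., 49.]), 10.7)
side knob 33 [522.7  34.9  76. ] (array([523.7,  35.4]), array([ 7.2, 36.9]), 2.2)
side carriage 0.56 [577.9  44.9   7.8]
side guide_block 0.75 [575.3  45.2  49.9]
side knob_grip 0.67 [522.5  38.1  74.5]
top deck 205 u [-23.2  73.4] v [-11.4  30.8] z 31.8 rect (array([556.3,  68. ]), array([101.2,  29.8]), 82.8)
  tilt deg [ 0.35 -0.44]
top block 56 u [-21.6  25. ] v [ 5.1 14.9] z 51.7 rect (array([562.7,  42.6]), array([ 9.8, 50.7]), 9.4)
top carriage 0.54 [572.   42.2  14. ]
top guide_block 0.56 [575.5  44.   52.4]
t 17.57 pos [572.6  42.7   2. ] rot [-180.      0.   -172.65] F [ 0.3 -0.2 -3.6] T [ 0.023 -0.007 -0.025] gap 38.8 g 51.9 q [ -1.  14. 100.  -0.  67. -98.]
tool d (current axes) -1.5 -85.6 2.0 turn rad 0.0009
axes after turn:  -1.5 -85.6
side stop 46 [556.2 106.8  33. ] (array([557.5, 105.2]), array([44.4, 24.4]), 9.0)
0.63 [567.6, 91.7, 22.7]
top stop 87 [561.1 106.9  32.5] (array([568.4, 106.1]), array([45.2, 24.5]), 3.9)
0.69 [688.8, -88.6, -4.1]
0.46 [564.3, 94.0, 21.3]
```

>>> {"fn": "apply_moves", "kwargs": {"rows": [[0,2,0,0,0,0],[0,2.5,0,0,0,0],[0,2.5,0,0,0,0],[0,2,0,0,0,0],[0,1,0,0,0,0]]}}

```text
time: 18.9
tool_pos: [571.3, 52.6, 2.0]
tcp_rot: [-180.0, -0.0, -172.6]
ft_force: [-0.2, -0.5, -3.9]
finger_gap: 39.1
grip_force: 51.9
```

>>> {"fn": "apply_moves", "kwargs": {"rows": [[0,0.7,0,0,0,0],[0,0.7,0,0,0,0],[0,0.6,0,0,0,0],[0,0,0,0,0,0],[0,0,0,0,0,0]]}}

```text
time: 19.52
tool_pos: [571.1, 54.4, 2.0]
tcp_rot: [-180.0, -0.0, -172.7]
ft_force: [-0.2, -0.7, -3.9]
finger_gap: 38.7
grip_force: 51.9
```

>>> {"fn": "apply_moves", "kwargs": {"rows": [[0,0.5,0,0,0,0],[0,0.5,0,0,0,0],[0,0.5,0,0,0,0],[0,0,0,0,0,0],[0,0,0,0,0,0]]}}

```text
time: 20.15
tool_pos: [570.9, 55.9, 2.0]
tcp_rot: [-180.0, 0.0, -172.7]
ft_force: [0.5, 0.1, -3.7]
finger_gap: 39.0
grip_force: 51.9
```

```bash
python3 go.py 585 -20 2.5 187.3 | head -1
```

```text
t 20.15 pos [570.9  55.9   2. ] rot [-180.      0.   -172.65] F [ 0.5  0.1 -3.7] T [-0.015  0.023  0.018] gap 39.0 g 51.9 q [  0.  14. 100.  -0.  67. -97.]
```

>>> {"fn": "apply_moves", "kwargs": {"rows": [[0,0.5,0,0,0,0],[0,0.5,0,0,0,0],[0,0.5,0,0,0,0],[0,0,0,0,0,0],[0,0,0,0,0,0]]}}

```text
time: 20.78
tool_pos: [570.7, 57.4, 2.0]
tcp_rot: [-180.0, 0.0, -172.7]
ft_force: [-0.5, -0.6, -4.2]
finger_gap: 38.7
grip_force: 51.9
```

```bash
python3 go.py 585 -20 2.5 187.3 | head -1
```

```text
t 20.77 pos [570.7  57.4   2. ] rot [-180.      0.   -172.65] F [-0.5 -0.6 -4.2] T [ 0.009 -0.11   0.056] gap 38.7 g 51.9 q [  1.  14. 100.  -0.  67. -97.]
```

>>> {"fn": "apply_moves", "kwargs": {"rows": [[0,0.4,0,0,0,0],[0,0.4,0,0,0,0],[0,0.4,0,0,0,0],[0,0,0,0,0,0],[0,0,0,0,0,0]]}}

```text
time: 21.4
tool_pos: [570.6, 58.6, 2.0]
tcp_rot: [-180.0, -0.0, -172.7]
ft_force: [-0.1, -0.3, -4.0]
finger_gap: 38.6
grip_force: 51.9
```

```bash
python3 go.py 585 -20 2.5 187.3 | head -1
```

```text
t 21.4 pos [570.6  58.6   2. ] rot [-180.     -0.   -172.65] F [-0.1 -0.3 -4. ] T [-0.017 -0.027  0.009] gap 38.6 g 51.9 q [  1.  14. 100.  -0.  67. -97.]
```

>>> {"fn": "apply_moves", "kwargs": {"rows": [[0,0.3,0,0,0,0],[0,0.3,0,0,0,0],[0,0.3,0,0,0,0],[0,0.3,0,0,0,0],[0,0,0,0,0,0]]}}

```text
time: 22.02
tool_pos: [570.5, 59.0, 2.0]
tcp_rot: [-179.9, 0.0, -172.7]
ft_force: [0.4, -4.8, -4.5]
finger_gap: 38.8
grip_force: 52.0
```

```bash
python3 go.py 585 -20 2.5 187.3 | head -1
```

```text
t 22.02 pos [570.5  59.    2. ] rot [-179.94    0.   -172.66] F [ 0.4 -4.8 -4.5] T [-0.966 -0.03   0.036] gap 38.8 g 52.0 q [  1.  14. 100.  -0.  67. -96.]
```

>>> {"fn": "apply_moves", "kwargs": {"rows": [[0,0.3,0,0,0,0],[0,0.3,0,0,0,0],[0,0.3,0,0,0,0],[0,0,0,0,0,0],[0,0,0,0,0,0]]}}

```text
time: 22.65
tool_pos: [570.5, 59.0, 2.1]
tcp_rot: [-179.9, 0.0, -172.7]
ft_force: [0.3, -8.6, -3.9]
finger_gap: 38.9
grip_force: 52.1
```

```bash
python3 go.py 585 -20 2.5 187.3 | head -1
```

```text
t 22.65 pos [570.5  59.    2.1] rot [-179.87    0.   -172.67] F [ 0.3 -8.6 -3.9] T [-1.658 -0.091 -0.013] gap 38.9 g 52.1 q [  1.  14. 100.  -0.  67. -96.]
```

>>> {"fn": "apply_moves", "kwargs": {"rows": [[0,-0.5,0,0,0,0],[0,-0.5,0.2,0,0,0],[0,-0.4,0.2,0,0,0],[0,0,0,0,0,0],[0,0,0,0,0,0]]}}

```text
time: 23.28
tool_pos: [570.6, 59.0, 1.9]
tcp_rot: [-180.0, 0.0, -172.6]
ft_force: [-2.2, -4.7, 0.1]
finger_gap: 38.7
grip_force: 52.5
```

```bash
python3 go.py 585 -20 2.5 187.3 | head -1
```

```text
t 23.27 pos [570.6  59.    1.9] rot [-179.98    0.   -172.65] F [-2.2 -4.7  0.1] T [-0.818  0.282  0.004] gap 38.7 g 52.5 q [  1.  14. 100.  -0.  67. -97.]
```

>>> {"fn": "apply_moves", "kwargs": {"rows": [[0,0,0,0,0,0],[0,0,0,0,0,0],[0,0,-2,0,0,0],[0,0,-8,0,0,0],[0,0,-20,0,0,0]], "fingers": 56}}

```text
time: 23.9
tool_pos: [569.6, 59.3, 31.7]
tcp_rot: [180.0, -0.1, -172.7]
ft_force: [-0.8, 0.1, 0.9]
finger_gap: 56.1
grip_force: 0.0
```

>>> {"fn": "apply_moves", "kwargs": {"rows": [[0,0,-30,0,0,-0.18],[0,0,-30,0,0,0],[0,0,0,0,0,0],[0,0,0,0,0,0],[0,0,0,0,0,0]]}}

```text
time: 24.52
tool_pos: [569.6, 59.2, 90.5]
tcp_rot: [180.0, -0.1, -162.3]
ft_force: [0.7, 0.6, -0.2]
finger_gap: 55.8
grip_force: 0.0
```

```bash
python3 rel.py 10
```

```text
side deck 334 u [-44.6  56.6] v [-40.3  61.3] z 32.2 rect (array([570.4,  63.4]), array([117.1, 103.4]), 53.6)
  tilt deg [0.62 0.93]
side block 93 u [-26.2  17.4] v [-21.9  16.3] z 51.2 rect (array([559.4,  55.4]), array([59.3, 45. ]), 4.6)
side knob 27 [520.2  49.2  77.4] (array([520.9,  51.4]), array([ 8.6, 44.5]), 5.4)
side carriage 0.57 [522.1  54.   74.5]
side guide_block 0.64 [572.5  61.2  47.3]
side knob_grip 0.6 [522.8  51.1  75. ]
side rail_end 0.92 [576.4   7.2  21.5]
top deck 346 u [-19.4  62.2] v [-34.   29.2] z 31.4 rect (array([569.7,  88.7]), array([63.8, 87.7]), 3.3)
  tilt deg [ 0.22 -0.41]
top block 123 u [-17.5  19.3] v [-16.1  16. ] z 51.4 rect (array([569.4,  60.2]), array([31.7, 32.3]), 3.2)
top carriage 0.9 [571.4  58.3  14.7]
top guide_block 0.8 [573.4  59.7  53.5]
t 24.52 pos [569.6  59.2  90.5] rot [ 1.7997e+02 -1.1000e-01 -1.6235e+02] F [ 0.7  0.6 -0.2] T [ 0.04   0.053 -0.048] gap 55.8 g 0.0 q [   1.    8.   96.    0.   76. -107.]
tool d (current axes) 16.0 -101.1 90.5 turn rad 0.1807
axes after turn:  -2.5 -102.4
```

>>> {"fn": "apply_moves", "kwargs": {"rows": [[0,0,0,0,0,0.179],[0,0,0,0,0,0.179],[0,0,0,0,0,0.179],[0,0,0,0,0,0.179],[0,0,0,0,0,0.179]], "fingers": 36}}

```text
time: 25.65
tool_pos: [570.5, 59.3, 91.6]
tcp_rot: [180.0, 0.0, 146.0]
ft_force: [-0.2, -0.3, 0.7]
finger_gap: 36.1
grip_force: 0.0
```

>>> {"fn": "apply_moves", "kwargs": {"rows": [[0,0,0,0,0,0.179],[0,0,0,0,0,0.179],[0,0,0,0,0,0.179],[0,0,0,0,0,0.179],[0,0,0,0,0,0.179]]}}

```text
time: 26.28
tool_pos: [570.5, 59.3, 91.6]
tcp_rot: [180.0, 0.0, 94.8]
ft_force: [0.5, -0.4, 0.1]
finger_gap: 35.8
grip_force: 0.0
```

>>> {"fn": "apply_moves", "kwargs": {"rows": [[-1,-16,0,0,0,0],[-1,-20,0,0,0,0],[-1,-12,0,0,0,0],[0,0,0,0,0,0],[0,0,0,0,0,0]]}}

```text
time: 26.9
tool_pos: [523.6, 52.0, 91.9]
tcp_rot: [179.9, 0.0, 95.1]
ft_force: [-0.5, -0.1, -0.2]
finger_gap: 36.2
grip_force: 0.0
```

```bash
python3 go.py 522.2 52 26 95
python3 - <<'E'
from h import *
for n in ("side","top"):
    p,d,W=cloud(n)
    m=band(W,(522,52),32,58,90)&(p.max(-1)<100)
    if m.sum()>5: print(n,"knob",m.sum(),W[m].mean(0).round(1),rect(W[m]))
    m=band(W,(522,52),60,92,150)
    if m.sum()>5: print(n,"grip low",m.sum(),np.percentile(W[m],[0,50,100],axis=0).round(0))
    for k in ("knob_grip","guide_block","carriage"):
        for r in models.place_of(k,n): 
            if np.hypot(r['xyz'][0]-540,r['xyz'][1]-55)<90: print(n,k,round(r['confidence'],2),np.round(r['xyz'],1))
    if n=="side": q=proj(n,[522,52,70]).astype(int); save(cv2.resize(p[q[1]-50:q[1]+50,q[0]-50:q[0]+50],(500,500),interpolation=cv2.INTER_CUBIC),'knob.png')
E
```

```text
t 26.9 pos [523.6  52.   91.9] rot [179.94   0.    95.1 ] F [-0.5 -0.1 -0.2] T [-0.07   0.043  0.052] gap 36.2 g 0.0 q [  0.   0. 104.   0.  76.  -5.]
tool d (current axes) 0.1 -1.4 65.9 turn rad 0.0017
axes after turn:  0.1 -1.4
side knob 41 [520.9  48.2  74.4] (array([520.3,  48.8]), array([10. , 37.7]), 4.6)
side grip low 55 [[493.  36. 127.]
 [543.  44. 140.]
 [556.  65. 150.]]
side knob_grip 0.38 [520.3  55.3  75.5]
side guide_block 0.89 [571.   62.1  45.7]
side guide_block 0.63 [522.4  55.5  74.9]
side carriage 0.71 [570.8  59.7  10.3]
top knob 16 [520.1  37.6  76.8] (array([521. ,  37.1]), array([5.6, 9.1]), 75.9)
top knob_grip 0.51 [528.3  50.2  73.6]
top guide_block 0.66 [573.9  60.1  52.5]
top carriage 0.65 [573.2  58.2  12.5]
```

View pics/knob.png

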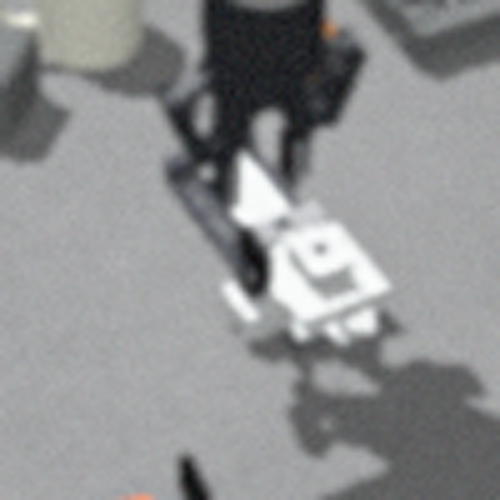

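The carriage sits against the stop, and the fingers straddle the knob wing from above (wing at ~(255,265) in the crop). I'll descend and grip.

>>> {"fn": "apply_moves", "kwargs": {"rows": [[0,-1.8,12,0,0,0],[0,0,18,0,0,0],[0,0,18,0,0,0],[0,0,12,0,0,0],[0,0,6,0,0,0]]}}

```text
time: 27.92
tool_pos: [520.3, 51.8, 24.1]
tcp_rot: [-179.9, -0.0, 95.1]
ft_force: [-0.8, -0.6, -0.0]
finger_gap: 36.0
grip_force: 0.0
```

>>> {"fn": "apply_moves", "kwargs": {"rows": [[0,0,0,0,0,0],[0,0,0,0,0,0],[0,0,0,0,0,0],[0,0,0,0,0,0],[0,0,0,0,0,0]], "fingers": 5, "grip_force": 25}}

```text
time: 28.55
tool_pos: [521.6, 51.9, 26.1]
tcp_rot: [179.9, -0.0, 95.1]
ft_force: [0.3, 1.0, 0.7]
finger_gap: 9.2
grip_force: 29.0
```

```bash
python3 go.py 522.2 52 26 95
```

```text
t 28.55 pos [521.6  51.9  26.1] rot [179.95  -0.    95.1 ] F [0.3 1.  0.7] T [ 0.216 -0.128  0.055] gap 9.2 g 29.0 q [  0.   5. 107.   0.  68.  -5.]
tool d (current axes) 0.0 0.6 0.1 turn rad 0.0018
axes after turn:  0.0 0.6
```

>>> {"fn": "apply_moves", "kwargs": {"rows": [[0,0,0,0,0,0.04],[0,0,0,0,0,0.06],[0,0,0,0,0,0.06],[0,0,0,0,0,0.06],[0,0,0,0,0,0.03]]}}

```text
time: 29.18
tool_pos: [521.3, 52.1, 26.0]
tcp_rot: [180.0, -0.0, 80.7]
ft_force: [-0.5, 2.6, 2.9]
finger_gap: 9.4
grip_force: 29.5
```

```bash
cat > tq.py <<'E'
from h import *
import sys
n=int(sys.argv[1]) if len(sys.argv)>1 else 4
T=[];F=[]
for i in range(n):
    s=sense(); T.append(s['wrist_torque']); F.append(s['ft_force']); eyes.snapshot("side")
s=sense(); T.append(s['wrist_torque']);F.append(s['ft_force'])
print("t",round(s['time'],2),"T",np.mean(T,0).round(3),"Tz all",np.round([t[2] for t in T],3),"F",np.mean(F,0).round(1),"yaw",s['tcp_rot'][2].round(2),"pos",s['tool_pos'].round(1),"gap",round(s['finger_gap'],1),"q6",s['joint_pos'][5].round(0))
E
python3 tq.py 5
```

```text
t 29.43 T [0.495 0.195 0.067] Tz all [ 0.14   0.105  0.08   0.065 -0.014  0.027] F [-1.4  2.7  4.2] yaw 80.82 pos [521.3  52.   25.9] gap 9.3 q6 9.0
```

>>> {"fn": "apply_moves", "kwargs": {"rows": [[0,0,0,0,0,0.02],[0,0,0,0,0,0.02],[0,0,0,0,0,0.02],[0,0,0,0,0,0.02],[0,0,0,0,0,0.02]]}}

```text
time: 30.05
tool_pos: [521.2, 52.0, 25.9]
tcp_rot: [-180.0, -0.0, 75.1]
ft_force: [-2.1, 2.7, 4.6]
finger_gap: 9.2
grip_force: 30.0
```

```bash
python3 tq.py 5
```

```text
t 30.3 T [0.611 0.351 0.101] Tz all [0.189 0.153 0.09  0.07  0.04  0.064] F [-2.2  3.1  5.6] yaw 75.08 pos [521.2  52.   25.9] gap 9.2 q6 15.0
```

>>> {"fn": "apply_moves", "kwargs": {"rows": [[0.2,0,-0.2,0,0,0.02],[0.1,0,-0.2,0,0,0.02],[0,0,0,0,0,0.02],[0,0,0,0,0,0.02],[0,0,0,0,0,0.02]]}}

```text
time: 30.92
tool_pos: [521.2, 52.1, 26.0]
tcp_rot: [-180.0, 0.0, 69.2]
ft_force: [-2.4, 1.3, 4.2]
finger_gap: 9.2
grip_force: 29.7
```

```bash
python3 tq.py 4
```

```text
t 31.12 T [0.479 0.308 0.094] Tz all [0.142 0.173 0.042 0.019 0.094] F [-1.9  2.   4.2] yaw 69.32 pos [521.2  52.1  26. ] gap 9.3 q6 21.0
```

>>> {"fn": "apply_moves", "kwargs": {"rows": [[0,0,0,0,0,0.02],[0,0,0,0,0,0.02],[0,0,0,0,0,0.02],[0,0,0,0,0,0.02],[0,0,0,0,0,0.02]]}}

```text
time: 31.75
tool_pos: [521.1, 52.2, 26.0]
tcp_rot: [-180.0, 0.0, 63.5]
ft_force: [-3.2, 2.7, 4.5]
finger_gap: 9.3
grip_force: 29.8
```

```bash
python3 tq.py 4
```

```text
t 31.95 T [0.546 0.465 0.089] Tz all [0.072 0.139 0.1   0.068 0.067] F [-2.8  2.9  5. ] yaw 63.54 pos [521.1  52.2  26. ] gap 9.5 q6 27.0
```

>>> {"fn": "apply_moves", "kwargs": {"rows": [[0.1,-0.2,-0.2,0,0,0.02],[0.1,-0.2,-0.2,0,0,0.02],[0,0,0,0,0,0.02],[0,0,0,0,0,0.02],[0,0,0,0,0,0.02]]}}

```text
time: 32.58
tool_pos: [521.0, 52.3, 26.2]
tcp_rot: [180.0, 0.0, 57.8]
ft_force: [2.7, 1.4, -2.5]
finger_gap: 9.3
grip_force: 28.8
```

```bash
python3 tq.py 4
```

```text
t 32.77 T [ 0.109 -0.403  0.109] Tz all [0.176 0.193 0.041 0.085 0.05 ] F [ 2.6  0.8 -3.1] yaw 57.86 pos [520.9  52.3  26.2] gap 9.2 q6 32.0
```

>>> {"fn": "apply_moves", "kwargs": {"rows": [[0,0,0,0,0,0.02],[0,0,0,0,0,0.02],[0,0,0,0,0,0.02],[0,0,0,0,0,0.02],[0,0,0,0,0,0.02]]}}

```text
time: 33.4
tool_pos: [520.8, 52.3, 26.4]
tcp_rot: [-180.0, 0.0, 52.1]
ft_force: [1.3, -2.0, -3.0]
finger_gap: 9.6
grip_force: 29.1
```

```bash
python3 tq.py 4
```

```text
t 33.6 T [-0.242 -0.197  0.187] Tz all [0.213 0.196 0.15  0.196 0.182] F [ 1.6 -1.8 -2.5] yaw 52.13 pos [520.8  52.3  26.4] gap 9.4 q6 38.0
```

>>> {"fn": "apply_moves", "kwargs": {"rows": [[0,0,0,0,0,0.02],[0,0,0,0,0,0.02],[0,0,0,0,0,0.02],[0,0,0,0,0,0.02],[0,0,0,0,0,0.02]]}}

```text
time: 34.22
tool_pos: [520.8, 52.4, 26.4]
tcp_rot: [-180.0, 0.0, 46.3]
ft_force: [-2.2, -3.7, 0.5]
finger_gap: 9.5
grip_force: 30.5
```

```bash
python3 tq.py 5
```

```text
t 34.48 T [-0.554  0.297  0.291] Tz all [0.351 0.333 0.239 0.315 0.241 0.267] F [-1.4 -3.6  0.8] yaw 46.41 pos [520.8  52.3  26.4] gap 9.3 q6 44.0
```

>>> {"fn": "apply_moves", "kwargs": {"rows": [[0,0,0,0,0,0.005],[0,0,0,0,0,0.01],[0,0,0,0,0,0.01],[0,0,0,0,0,0.01],[0,0,0,0,0,0.01]]}}

```text
time: 35.1
tool_pos: [520.8, 52.4, 26.4]
tcp_rot: [-180.0, 0.0, 43.8]
ft_force: [-3.8, -5.0, 2.1]
finger_gap: 9.3
grip_force: 31.5
```

```bash
python3 tq.py 8
```

```text
t 35.5 T [-0.7    0.619  0.339] Tz all [0.353 0.4   0.355 0.388 0.313 0.31  0.338 0.304 0.287] F [-3.1 -4.3  2.4] yaw 43.8 pos [520.8  52.4  26.4] gap 9.5 q6 46.0
```

>>> {"fn": "apply_moves", "kwargs": {"rows": [[0,0,0,0,0,0.006],[0,0,0,0,0,0.007],[0,0,0,0,0,0.007],[0,0,0,0,0,0],[0,0,0,0,0,0]]}}

```text
time: 36.12
tool_pos: [520.8, 52.4, 26.5]
tcp_rot: [-180.0, 0.0, 42.7]
ft_force: [-3.3, -3.5, 3.3]
finger_gap: 9.2
grip_force: 31.6
```

```bash
python3 tq.py 6
```

```text
t 36.42 T [-0.709  0.623  0.36 ] Tz all [0.416 0.365 0.342 0.355 0.362 0.347 0.332] F [-3.4 -4.2  2.9] yaw 42.65 pos [520.8  52.4  26.5] gap 9.3 q6 47.0
```

>>> {"fn": "apply_moves", "kwargs": {"rows": [[0,0,0,0,0,0],[0,0,0,0,0,0],[0,0,0,0,0,0],[0,0,0,0,0,0],[0,0,-10,0,0,0]], "fingers": 32}}

```text
time: 37.05
tool_pos: [520.1, 52.5, 35.9]
tcp_rot: [-179.9, 0.1, 42.7]
ft_force: [0.0, 0.1, 0.2]
finger_gap: 31.9
grip_force: 0.0
```

>>> {"fn": "apply_moves", "kwargs": {"rows": [[0,0,-25,0,0,0],[0,0,-40,0,0,0],[0,0,-40,0,0,0],[0,0,-30,0,0,0],[0,0,0,0,0,0]]}}

```text
time: 37.67
tool_pos: [523.3, 52.5, 175.7]
tcp_rot: [179.7, -0.3, 42.7]
ft_force: [-0.0, 0.4, -0.7]
finger_gap: 32.2
grip_force: 0.0
```

```bash
python3 tq.py 0
python3 - <<'E'
from h import *
for n in ("side","top"):
    p,d,W=cloud(n)
    for nm,c,r,z0,z1 in (("stop",(565,105),45,29,37),("block",(572,59),35,46,58),("knob",(521,52),30,62,92)):
        m=band(W,c,r,z0,z1)
        if nm=="stop": m&=(W[...,1]>88)
        if m.sum()>5: print(n,nm,m.sum(),W[m].mean(0).round(1),rect(W[m]))
    for k in ("stop_face","carriage"):
        for r in models.place_of(k,n)[:3]: print(n,k,round(r['confidence'],2),np.round(r['xyz'],1))
    if n=="side": save(cv2.resize(p[130:290,260:460],(800,640),interpolation=cv2.INTER_CUBIC)[:600],'end.png')
E
```

```text
t 37.67 T [0.024 0.014 0.016] Tz all [0.016] F [-0.   0.4 -0.7] yaw 42.67 pos [523.3  52.5 175.7] gap 32.2 q6 47.0
side stop 63 [568.9 106.6  32.9] (array([565.8, 105.5]), array([62.2, 29.3]), 10.5)
side block 88 [571.6  54.   51.6] (array([571.1,  55.1]), array([32. , 45.7]), 2.5)
side knob 52 [521.2  45.4  77.1] (array([522.7,  48. ]), array([38. , 10.6]), 45.1)
side stop_face 0.48 [568.3  93.3  22.6]
side carriage 0.92 [571.4  58.9  11.3]
side carriage 0.89 [ 370.7 -289.5    1.1]
side carriage 0.89 [ 296.8 -449.4    5.5]
top stop 8 [534.1 102.1  31.9] (array([533.8, 103.2]), array([ 3.3, 19.4]), 21.4)
top block 52 [559.4  54.6  51.7] (array([559.4,  56.8]), array([12.3, 33.4]), 15.8)
top knob 62 [519.8  50.8  79.6] (array([519.6,  49.4]), array([35.5, 10.1]), 45.2)
top stop_face 0.49 [565.2  95.1  21.7]
top carriage 0.93 [ 373.8 -111.    -1.4]
top carriage 0.69 [ 290.7 -449.9   -5.3]
top carriage 0.64 [569.8  56.8  13.4]
```

View pics/end.png

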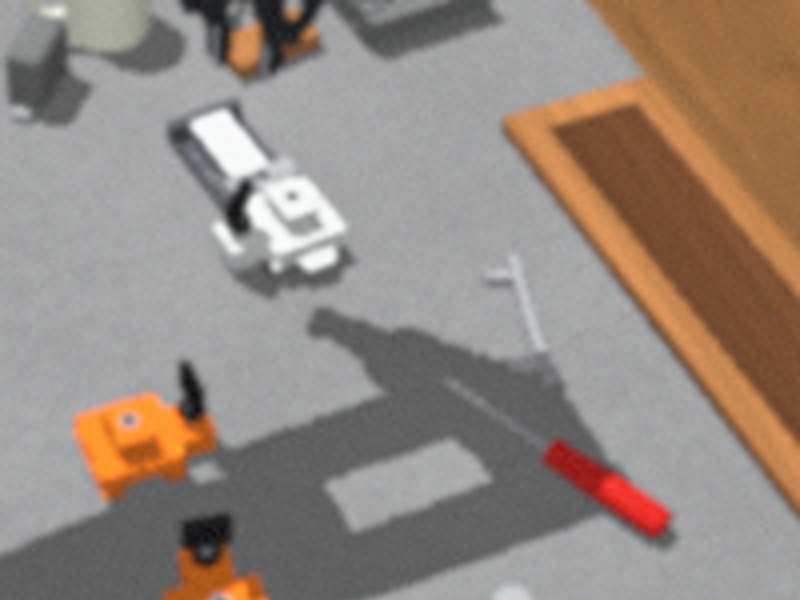

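The carriage sits on the rail against the stop, with the wing turned to about 45° and the gripper clear. The stop is where it was, and the bystanders in view are untouched.

```bash
python3 -c "
from h import *
print(job.hand_in())"
```

```text
the job is handed in; nothing more can be done
None
```

The carriage is on the rail and home against the stop, and I handed the job in at about 38 s. The clamp knob felt about 0.24 Nm above free turning (snug is 0.21 to 0.31, readings noisy by about 0.04). The gripper is clear, and the stop and the bystanders in the last view looked undisturbed.

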